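# Roll a leg blank mortise-up against the stop and gauge the mortise depth

### The job

The square leg blank lies on its mortise: roll it over on the bench, one face at a time and without picking it up, letting it lie on each face, until the mortise faces straight up, then slide it snug and flat against the batten stop. Stand the depth gauge upright on the leg over the mortise, push its rod down until it bottoms so that it shows the depth, and let go. Keep the gauge upright and leave the other tools and wood where they are.

Things in the scene. Friction and masses are not known exactly. Their poses are not given: they have to be found in the camera images.
- leg_center (a point): Centre of the leg blank: square wooden bar, 54 x 54 x 190 mm, about 0.4 kg, loose. y runs along its length; z points away from the mortised face: up at the start (mortise underneath), level after one roll, straight down when the mortise faces up. It starts on the robot's side of the stop, roughly parallel to it, with 125 mm or more of free bench between: two rolls need 108.
- mortise (a point): Centre of the mouth of the blind mortise in the leg's face, 30 mm from the middle of the leg along its +y axis. The mortise is a rectangular pocket 60 mm long (along y), 18 mm wide (along x) and 32 mm deep; its z axis points into the wood, so the floor is at z = +32 mm of this frame. Pushed high on its side with a rising stroke, the leg tips over its far lower edge.
- stop_face (a point): Batten stop: dark wooden strip screwed to the bench, 240 mm long (its y), 40 mm wide, 20 mm high, fixed. This point is the middle of its long face towards the robot, at bench height; its x axis is level and points from the leg side into the strip. A leg snug against it has its centre 27 mm before this face.
- gauge_foot (a point): Depth gauge: aluminium foot bar 120 x 32 x 18 mm (long along its x) with an upright steel rod 8 mm thick through its middle and a round black knob on top; it stands upright on the bench, loose, 0.23 kg in all. This point is the centre of the foot's underside; z is up.
- knob (a point): Centre of the gauge's round black knob, 28 mm in diameter and 22 mm tall, on top of the rod; 81 mm minus the rod's reading above gauge_foot. The whole gauge can be carried by it.
- gauge_rod (a joint): Rod of the depth gauge: how far (m) its flat end stands out below the foot's underside; negative is drawn up inside (it starts so). It grows as the knob is pushed down; range -0.020 to 0.045. A friction clamp of about 3 N holds it wherever it is left.
- rod_tip (a point): Centre of the flat lower end of the rod, on its axis.
- marking_gauge: Bystander: wooden marking gauge, a 210 mm beam through a 60 mm dark wooden block, lying on the bench; it and the depth gauge may change sides.
- chisel: Bystander: bevel chisel 260 mm long with a wooden handle, at the left beyond the gauges.
- offcut: Bystander: wood offcut 60 x 110 x 32 mm, beyond the stop.
- bench_plane: Bystander: steel bench plane 245 mm long, 100 mm tall, at the left.
- mallet: Bystander: wooden mallet, head 75 x 150 x 100 mm, handle 240 mm, at the right.
- try_square: Bystander: try square, 115 mm dark stock and 150 mm steel blade, at the right near the robot.
- glue_bottle: Bystander: white glue bottle 170 mm tall, at the far right.
Not all that is in view belongs to the job. What is shaped like the part that bears gauge_foot but pink or purple is not meant.

How it is judged:
By the outcome, as a careful person would: the job done as asked, in the order asked, and still so for the second after the job is handed in, with the robot touching nothing.
It also fails if it takes over 72 s, if anything falls off the work surface, if the arm or the gripper's body presses on something with over 40 N, if the wrist force passes 120 N, or if a joint passes its speed limit or range.

### The arm

A 6-joint arm with a two-finger parallel gripper is mounted at the origin on the work surface. World frame = base frame: x ahead of the robot, y to its left, z up, the work surface at z = 0. Lengths are in m, angles in rad, forces in N, time in s.
With the tool pointing down it reaches from about 0.3 to 0.775 m from the base axis. Payload 14.6 kg.
Tool frame: the origin (TCP) lies on the centre line of the jaws, within the pads' length; the fingertips stand 25 mm ahead of it and the grasp point (between the pads) lies 6 mm ahead of it (ctrl.tip_reach is the distance from the TCP to the fingertips, in m); z points along the fingers, y is the line along which they close (so a half turn about z gives the same grasp; the last joint's range is limited). The gripper opens to 94 mm and grips with 3 to 60 N. Pads are 16 mm wide; open, the fingers measure 119 mm over their backs; the gripper's body (75 mm by 177 mm) begins 78 mm behind the grasp point.
Start: joints at [1.171, 0.3, 1.521, -0, 1.321, -0.067], TCP at [0.18, 0.52, 0.23] pointing down, gripper open.
Joint ranges: [-3.03, 3.03], [-0.79, 2.21], [0.23, 2.52], [-1.04, 4.18], [0, 3.07], [-2.55, 2.55]. Speed limits (rad/s): [2.22, 2.22, 2.57, 3.14, 3.14, 3.14].

### API

Orientations are given as [roll, pitch, yaw] about the fixed x, y, z axes, in that order (R = Rz(yaw) Ry(pitch) Rx(roll)).
In Python, from station import ctrl gives the robot as it stands. The module is installed in compiled form; this text tells all that it offers.
- The arm moves only by the tool apply_moves, never from a script. Its argument "deltas" is a list of rows, each a list of 7 numbers: the closure in counts, from 0 (fully open) to 255 (shut), then the shift along the world's x, y, z in cm, then the turn, a rotation vector about the world's x, y, z in rad. In form: [[jaw, tx, ty, tz, ax, ay, az], ...]. A call has 1 to 10 rows; each row shifts and turns the commanded pose from where the row before left it; what a row does not reach is not made up. A row lasts 1/10 s, in which the tool goes at most 50 mm and 8.59 degrees, less where a joint would pass 70% of its speed; a pose out of reach is approached as far as the arm can. A call with a gripper value outside its range is refused whole. The fingers move at their own pace and stop on an object; "grip_force" is the grip in N (left out, the last holds). Time passes only in rows, so rows that do not move let the fingers close. It gives the time, the measured TCP pose, the force, the opening and the grip force at its end, in the units of the state.
- ctrl.get_obs(): the state, without advancing time (a new reading comes with each control period).
- ctrl.camera(name): name is "scene" or "top"; returns a dict with "img" (480x640x3 uint8, red, green, blue), "K" (3x3 intrinsics, pixels), "k1" (the pictures are not rectified: a ray, as slopes to the right and down, at radius r is drawn at 1 + k1 r^2 times it, then the intrinsics apply), "pose" (4x4, takes a point from camera to world coordinates). Camera axes: x right, y up, looking along -z (the intrinsics and any distortion apply to the point x, -y, -z); pixel columns grow to the right and rows downward; lengths in m; the calibration is good to about 2 mm. A picture is of the moment at which its call begins. There is no depth.
- ctrl.hand_in(): hands the job in; it is judged then, once.
The state is a dict: "time_s": time; "qpos": joint angles; "joint_vel": joint speeds; "tau": joint torques, N m; "ee_pos": TCP position; "eef_rot": TCP orientation; "force": force on the tool from outside, world axes, zero at the start; "moment": the same for the moment, N m; "grip_width": finger opening in m; "grip_force": force on a finger pad.
Only numpy, scipy, OpenCV 4.12 (cv2) and the standard library are available. Lean on these libraries where they do the work, as an engineer would, in place of code of your own. Each camera call takes 0.05 s, during which the arm holds its last target. There are 200 camera calls.

## Working session

There is one attempt and no reset: what is moved stays moved. The work goes in short steps, Python scripts to look and compute and a tool call to move; the robot and the scene stay as the last step left them, time stands still between calls to the robot, and variables do not carry over. Pictures are saved under pics/ and viewed, at most 10 in all, crops included, and the job is handed in when it is done.

Besides the shell and the picture viewer there is one more tool, called after ">>>" by a JSON object that holds its "name" and its "arguments". apply_moves: Moves the arm, as the interface text tells. Its arguments: {"type":"object","properties":{"deltas":{"type":"array"},"grip_force":{"type":"number"}},"required":["deltas"]}

```bash
mkdir -p pics; cat > h.py <<'E'
import numpy as np, cv2
from station import ctrl
def snap(n,f,crop=None,s=1):
    c=ctrl.camera(n); im=cv2.cvtColor(c['img'],cv2.COLOR_RGB2BGR)
    np.save('cam_%s.npy'%n,dict(K=c['K'],k1=c['k1'],pose=c['pose'],img=im),allow_pickle=True)
    save(im,f,crop,s); return c
def save(im,f,crop=None,s=1):
    if crop: x0,y0,x1,y1=crop; im=im[y0:y1,x0:x1]
    cv2.imwrite('pics/'+f,cv2.resize(im,None,fx=s,fy=s,interpolation=cv2.INTER_CUBIC))
def load(n): return np.load('cam_%s.npy'%n,allow_pickle=True).item()
def px2w(c,u,v,z):
    d=np.array([c['k1'],0,0,0,0],float)
    p=cv2.undistortPoints(np.array([[[u,v]]],float),c['K'],d)[0,0]
    r=c['pose'][:3,:3]@np.array([p[0],-p[1],-1]); o=c['pose'][:3,3]
    return (o+r*(z-o[2])/r[2]).round(4)
def w2px(c,P):
    q=(np.array(P)-c['pose'][:3,3])@c['pose'][:3,:3]
    x,y=q[0]/-q[2],-q[1]/-q[2]; m=1+c['k1']*(x*x+y*y)
    return (c['K']@[x*m,y*m,1])[:2].round(1)
E
python3 - <<'E'
from h import *
for n in('scene','top'):
    c=snap(n,n+'0.png',s=1.25); print(c['pose'].round(3),c['K'][0,0],c['k1'])
print(ctrl.get_obs(),ctrl.tip_reach)
E
```

```text
[[ 0.6   -0.436  0.671  1.37 ]
 [ 0.8    0.305 -0.517 -0.72 ]
 [ 0.021  0.847  0.532  0.787]
 [ 0.     0.     0.     1.   ]] 547.8460249938839 -0.0932655888912077
[[ 1.000e-03  9.960e-01 -9.100e-02  3.480e-01]
 [-1.000e+00  1.000e-03 -1.000e-03 -3.800e-02]
 [-1.000e-03  9.100e-02  9.960e-01  1.323e+00]
 [ 0.000e+00  0.000e+00  0.000e+00  1.000e+00]] 436.92245119947955 -0.0697515971757884
{'time_s': 0.1, 'qpos': array([ 1.17140467e+00,  3.00387558e-01,  1.52151446e+00,  1.54975859e-07,
        1.32068789e+00, -6.66057880e-02]), 'joint_vel': array([-0.00023394, -0.00274238, -0.00136287, -0.00046575,  0.00228322,
        0.00010545]), 'tau': array([-1.23467387e-03, -5.32647300e+01, -3.53277791e+01,  7.08534429e-02,
        2.34547199e-02, -5.37393225e-05]), 'ee_pos': array([0.17959813, 0.51963289, 0.22996032]), 'eef_rot': array([-3.14059762e+00, -6.65237982e-05,  2.80880671e+00]), 'force': array([ 0.84112137, -0.43747283,  0.03685435]), 'moment': array([-0.00208955,  0.0508121 , -0.01057667]), 'grip_force': 0.0, 'grip_width': 0.0941176467885465} 0.025
```

View pics/scene0.png

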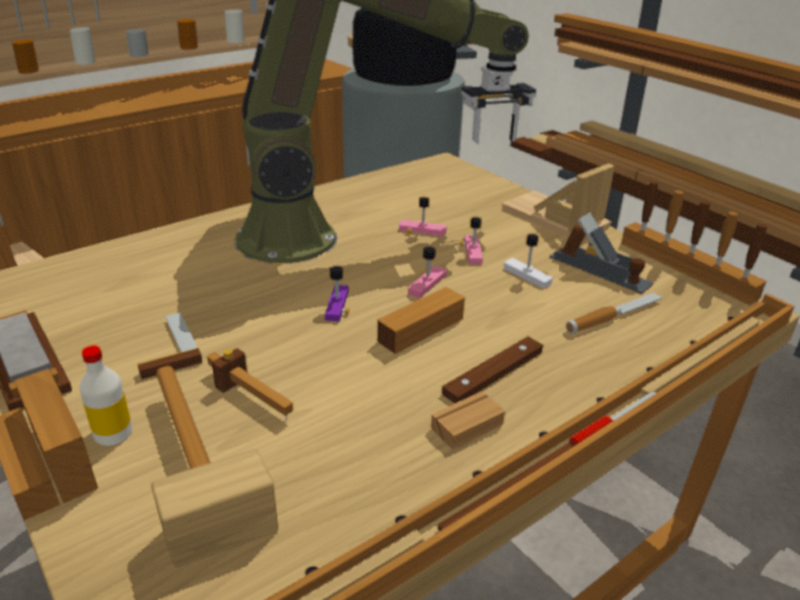

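View pics/top0.png

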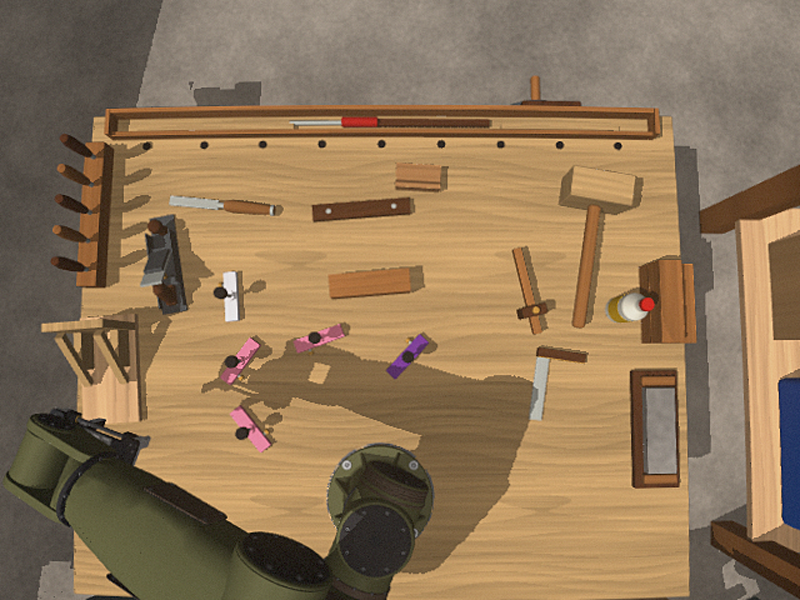

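Candidates for the gauge (scene0, pixels): white/aluminium (528,268), pinks (423,222), (474,245), (428,278), purple (337,300). By the description I choose the aluminium one (top0 about (232,296)). The leg is at top0 (376,282) and the stop at (362,210). I'll check these in a close crop.

```bash
python3 - <<'E'
from h import *
save(load('top')['img'],'c1.png',(170,140,350,270),4.4)
save(load('scene')['img'],'c2.png',(295,180,455,300),5)
E
```

```text
(no output)
```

View pics/c1.png

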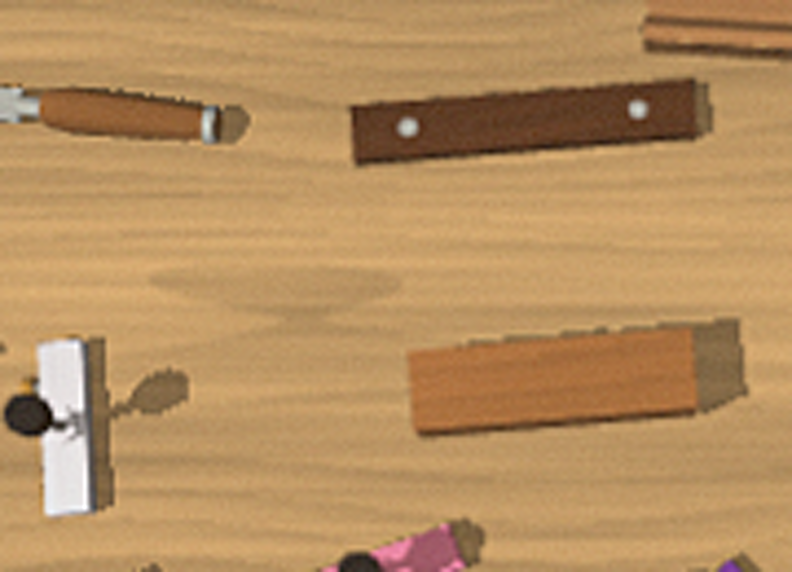

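View pics/c2.png

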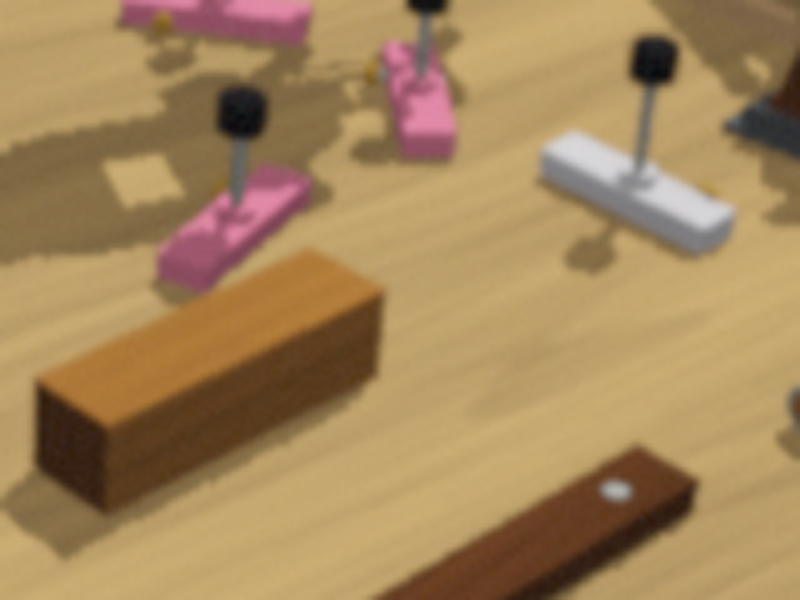

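c1: leg top corners at (409,351), (692,326), (697,412), (418,431); stop (352,107), (695,79), (697,136), (356,164); gauge foot (38,345) to (95,510), knob at (28,413). c2 confirms that the white gauge is the aluminium one, standing upright.

```bash
python3 - <<'E'
from h import *
c=load('top'); s=load('scene')
f=lambda l,z:[px2w(c,(u+.5)/4.4-.5+170,(v+.5)/4.4-.5+140,z)[:2] for u,v in l]
g=lambda l,z:[px2w(s,(u+.5)/5-.5+295,(v+.5)/5-.5+180,z)[:2] for u,v in l]
for n,l,z in [('leg',[(409,351),(692,326),(697,412),(418,431)],.054),('stop',[(352,107),(695,79),(697,136),(356,162)],.02),('foot',[(38,345),(83,339),(93,510),(46,515)],.018),('knob',[(28,413)],.112)]:
    p=np.array(f(l,z)); print(n,p.tolist(),p.mean(0)); 
    if len(p)==4: print([np.linalg.norm(p[i]-p[i-3]).round(4) for i in range(4)],[np.degrees(np.arctan2(*(p[i]-p[i-3])[::-1])).round(1) for i in range(4)])
print('scene leg',np.array(g([(40,382),(318,248),(383,290),(106,422)],.054)).tolist(),np.mean(g([(40,382),(318,248),(383,290),(106,422)],.054),0))
print('scene knob top',g([(655,45)],.112),'foot',np.mean(g([(542,155),(573,132),(733,210),(700,235)],.018),0))
E
```

```text
leg [[0.5268, 0.1221], [0.5437, -0.0666], [0.486, -0.0699], [0.4732, 0.1154]] [0.507425 0.02525 ]
[np.float64(0.1895), np.float64(0.0578), np.float64(0.1857), np.float64(0.054)] [np.float64(95.1), np.float64(3.3), np.float64(-86.0), np.float64(-172.9)]
stop [[0.7027, 0.1685], [0.7224, -0.0698], [0.6819, -0.0711], [0.6637, 0.165]] [0.692675 0.04815 ]
[np.float64(0.2391), np.float64(0.0405), np.float64(0.2368), np.float64(0.0392)] [np.float64(94.7), np.float64(1.8), np.float64(-85.6), np.float64(-174.9)]
foot [[0.5362, 0.3838], [0.5404, 0.3525], [0.4223, 0.3422], [0.4188, 0.3747]] [0.479425 0.3633  ]
[np.float64(0.0316), np.float64(0.1185), np.float64(0.0327), np.float64(0.1178)] [np.float64(97.6), np.float64(5.0), np.float64(-83.9), np.float64(-175.6)]
knob [[0.4789, 0.3585]] [0.4789 0.3585]
scene leg [[0.4934, -0.0738], [0.4756, 0.1177], [0.5259, 0.1178], [0.5384, -0.0682]] [0.508325 0.023375]
scene knob top [array([0.4888, 0.3473])] foot [0.480625 0.357175]
```

>>> {"name": "apply_moves", "arguments": {"deltas": [[0, 2.34, -4.16, 0, 0, 0, 0.034], [0, 2.34, -4.16, 0, 0, 0, 0.034], [0, 2.34, -4.16, 0, 0, 0, 0.034], [0, 2.34, -4.16, 0, 0, 0, 0.034], [0, 2.34, -4.16, 0, 0, 0, 0.034], [0, 2.34, -4.16, 0, 0, 0, 0.034], [0, 2.34, -4.16, 0, 0, 0, 0.034], [0, 2.34, -4.16, 0, 0, 0, 0.034], [0, 2.34, -4.16, 0, 0, 0, 0.034], [0, 2.34, -4.16, 0, 0, 0, 0.034]]}}

```text
time_s: 1.1
ee_pos: [0.4141, 0.1019, 0.2305]
eef_rot: [3.142, 0.0, -3.133]
force: [-0.3, -0.0, -0.7]
grip_width: 0.0944
grip_force: 0.0
```

>>> {"name": "apply_moves", "arguments": {"deltas": [[0, 2.34, -4.16, 0, 0, 0, 0.034], [0, 2.34, -4.16, 0, 0, 0, 0.034], [0, 0, 0, 0, 0, 0, 0], [0, 0, 0, 0, 0, 0, 0]]}}

```text
time_s: 1.5
ee_pos: [0.4604, 0.02, 0.2299]
eef_rot: [3.141, -0.001, -3.069]
force: [0.2, -0.1, 0.2]
grip_width: 0.0942
grip_force: 0.0
```

>>> {"name": "apply_moves", "arguments": {"deltas": [[0, 0, 0, -4.5, 0, 0, 0.008], [0, 0, 0, -4.5, 0, 0, 0], [0, 0, 0, -4, 0, 0, 0], [0, 0, 0, -3.4, 0, 0, 0], [0, 0, 0, 0, 0, 0, 0], [0, 0, 0, 0, 0, 0, 0]]}}

```text
time_s: 2.1
ee_pos: [0.4605, 0.0215, 0.0674]
eef_rot: [3.142, -0.0, -3.057]
force: [-0.1, 0.3, -0.3]
grip_width: 0.094
grip_force: 0.0
```

>>> {"name": "apply_moves", "arguments": {"deltas": [[0, 0.3, 0.02, 0, 0, 0, 0], [0, 0.3, 0.02, 0, 0, 0, 0], [0, 0.2, 0.02, 0, 0, 0, 0], [0, 0.2, 0.02, 0, 0, 0, 0], [0, 0, 0, 0, 0, 0, 0]]}}

```text
time_s: 2.6
ee_pos: [0.4707, 0.0214, 0.0667]
eef_rot: [-3.142, 0.0, -3.058]
force: [-0.0, -0.1, 0.3]
grip_width: 0.094
grip_force: 0.0
```

>>> {"name": "apply_moves", "arguments": {"deltas": [[0, 0.2, 0.02, 0, 0, 0, 0], [0, 0.35, 0.03, 0.45, 0, 0, 0], [0, 0.4, 0.03, 0.5, 0, 0, 0], [0, 0.45, 0.04, 0.42, 0, 0, 0], [0, 0.48, 0.04, 0.38, 0, 0, 0], [0, 0, 0, 0, 0, 0, 0]]}}

```text
time_s: 3.2
ee_pos: [0.4902, 0.0231, 0.0846]
eef_rot: [-3.141, 0.001, -3.058]
force: [-0.9, -0.3, -0.3]
grip_width: 0.0938
grip_force: 0.7
```

```bash
python3 - <<'E'
from h import *
snap('scene','s1.png',(270,170,450,310),4.4)
E
```

```text
(no output)
```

View pics/s1.png

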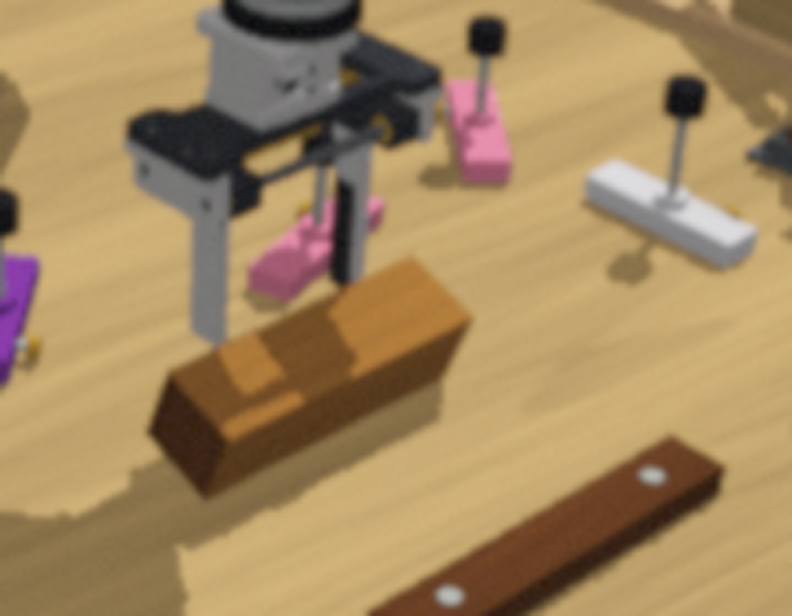

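s1: the leg (about (310,380)) is tipping evenly over its far lower edge, pushed by both fingers, and it hasn't slid. I'll continue the stroke.

>>> {"name": "apply_moves", "arguments": {"deltas": [[0, 0.35, 0.03, 0.25, 0, 0, 0], [0, 0.5, 0.04, 0.28, 0, 0, 0], [0, 0.52, 0.04, 0.25, 0, 0, 0], [0, 0.55, 0.04, 0.2, 0, 0, 0], [0, 0.55, 0.04, 0.15, 0, 0, 0], [0, 0.55, 0.04, 0.1, 0, 0, 0], [0, 0.4, 0.03, 0.05, 0, 0, 0], [0, 0, 0, 0, 0, 0, 0], [0, 0, 0, 0, 0, 0, 0], [0, 0, 0, 0, 0, 0, 0]]}}

```text
time_s: 4.25
ee_pos: [0.5233, 0.0256, 0.0967]
eef_rot: [3.142, -0.0, -3.058]
force: [0.1, 0.3, 0.6]
grip_width: 0.0943
grip_force: 0.0
```

```bash
python3 - <<'E'
from h import *
c=snap('scene','s2.png',(260,170,450,310),4.2)
E
```

```text
(no output)
```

View pics/s2.png

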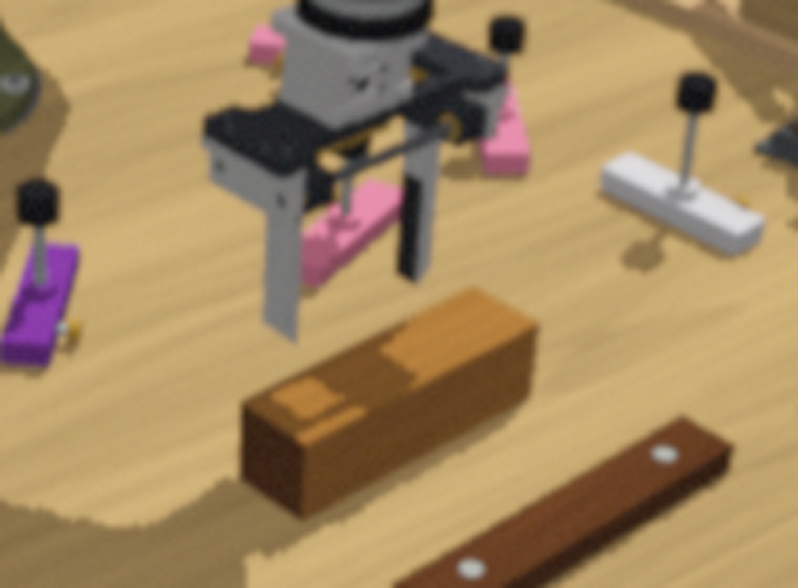

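s2: the leg lies flat after one roll, with its top face corners at (243,404), (475,287), (539,325) and (303,442), still parallel to the stop.

```bash
python3 - <<'E'
from h import *
s=load('scene')
p=np.array([px2w(s,(u+.5)/4.2-.5+260,(v+.5)/4.2-.5+170,.054)[:2] for u,v in [(243,404),(475,287),(539,325),(303,442)]])
print(p,p.mean(0),[np.degrees(np.arctan2(*(p[i]-p[j])[::-1])) for i,j in((1,0),(2,3))])
E
```

```text
[[ 0.5466 -0.0694]
 [ 0.5294  0.1198]
 [ 0.5827  0.1224]
 [ 0.594  -0.0646]] [0.563175 0.02705 ] [np.float64(95.1944289077348), np.float64(93.45805337464924)]
```

>>> {"name": "apply_moves", "arguments": {"deltas": [[0, -0.6, -0.05, 0, 0, 0, 0], [0, 0, 0.05, -1.5, 0, 0, 0], [0, 0, 0, -1.5, 0, 0, 0], [0, 0, 0, 0, 0, 0, 0], [0, 0.4, 0.03, 0, 0, 0, 0], [0, 0.3, 0.03, 0, 0, 0, 0], [0, 0.3, 0.02, 0, 0, 0, 0], [0, 0, 0, 0, 0, 0, 0], [0, 0, 0, 0, 0, 0, 0]]}}

```text
time_s: 5.2
ee_pos: [0.5277, 0.0264, 0.0669]
eef_rot: [-3.142, 0.001, -3.058]
force: [0.0, 0.1, 0.3]
grip_width: 0.0938
grip_force: 0.0
```

>>> {"name": "apply_moves", "arguments": {"deltas": [[0, 0.2, 0.02, 0, 0, 0, 0], [0, 0.35, 0.03, 0.45, 0, 0, 0], [0, 0.4, 0.03, 0.5, 0, 0, 0], [0, 0.45, 0.04, 0.42, 0, 0, 0], [0, 0.48, 0.04, 0.38, 0, 0, 0], [0, 0.35, 0.03, 0.25, 0, 0, 0], [0, 0.5, 0.04, 0.28, 0, 0, 0], [0, 0.52, 0.04, 0.25, 0, 0, 0], [0, 0.55, 0.04, 0.2, 0, 0, 0], [0, 0, 0, 0, 0, 0, 0]]}}

```text
time_s: 6.2
ee_pos: [0.5662, 0.0295, 0.0943]
eef_rot: [-3.142, 0.001, -3.058]
force: [-0.1, -0.5, 1.5]
grip_width: 0.0944
grip_force: 0.2
```

>>> {"name": "apply_moves", "arguments": {"deltas": [[0, 0.55, 0.04, 0.15, 0, 0, 0], [0, 0.55, 0.04, 0.1, 0, 0, 0], [0, 0.4, 0.03, 0.05, 0, 0, 0], [0, 0, 0, 0, 0, 0, 0], [0, 0, 0, 0, 0, 0, 0], [0, 0, 0, 0, 0, 0, 0], [0, -2, -0.16, 0, 0, 0, 0], [0, -2, -0.16, 0, 0, 0, 0]]}}

```text
time_s: 7.0
ee_pos: [0.5398, 0.0274, 0.0968]
eef_rot: [3.142, -0.0, -3.058]
force: [0.0, -0.7, -0.2]
grip_width: 0.0942
grip_force: 0.0
```

```bash
python3 - <<'E'
from h import *
c=snap('scene','s3.png',(270,180,450,310),4.4)
E
```

```text
(no output)
```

View pics/s3.png

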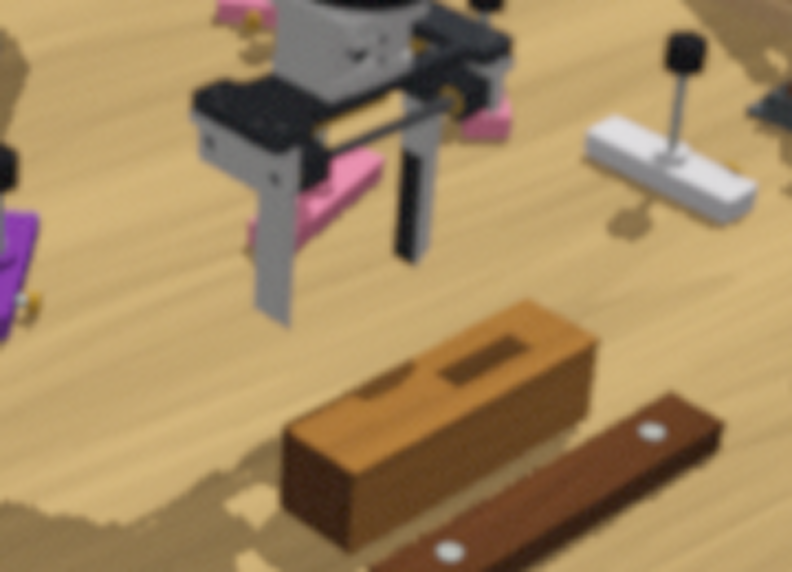

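s3: the leg lies flat with the mortise (485,360) facing up, towards the +y end. I'll slide it to the stop with the fingers low.

>>> {"name": "apply_moves", "arguments": {"deltas": [[0, 0, 0, -3, 0, 0, 0], [0, 0, 0, -3, 0, 0, 0], [0, 0, 0, 0, 0, 0, 0], [0, 1.5, 0.12, 0, 0, 0, 0], [0, 1.5, 0.12, 0, 0, 0, 0], [0, 0.8, 0.06, 0, 0, 0, 0], [0, 0.5, 0.04, 0, 0, 0, 0], [0, 0.5, 0.04, 0, 0, 0, 0], [0, 0.5, 0.04, 0, 0, 0, 0], [0, 0.5, 0.04, 0, 0, 0, 0]]}}

```text
time_s: 8.05
ee_pos: [0.5986, 0.032, 0.0372]
eef_rot: [3.142, -0.0, -3.058]
force: [-3.6, -0.3, 1.9]
grip_width: 0.094
grip_force: 2.0
```

>>> {"name": "apply_moves", "arguments": {"deltas": [[0, 0.4, 0.03, 0, 0, 0, 0], [0, 0.3, 0.02, 0, 0, 0, 0], [0, 0.2, 0.02, 0, 0, 0, 0], [0, 0, 0, 0, 0, 0, 0]]}}

```text
time_s: 8.45
ee_pos: [0.6078, 0.0327, 0.037]
eef_rot: [-3.142, 0.001, -3.058]
force: [0.3, -0.4, 0.2]
grip_width: 0.094
grip_force: 0.0
```

>>> {"name": "apply_moves", "arguments": {"deltas": [[0, 0.2, 0.02, 0, 0, 0, 0], [0, 0.1, 0.01, 0, 0, 0, 0]]}}

```text
time_s: 8.65
ee_pos: [0.6104, 0.033, 0.037]
eef_rot: [3.142, -0.0, -3.059]
force: [-9.7, 0.7, 5.6]
grip_width: 0.0939
grip_force: 4.7
```

>>> {"name": "apply_moves", "arguments": {"deltas": [[0, 0.1, 0.01, 0, 0, 0, 0], [0, 0.1, 0.01, 0, 0, 0, 0]]}}

```text
time_s: 8.85
ee_pos: [0.6107, 0.0332, 0.0369]
eef_rot: [3.141, -0.005, -3.06]
force: [-27.2, -0.1, 17.1]
grip_width: 0.0938
grip_force: 12.9
```

>>> {"name": "apply_moves", "arguments": {"deltas": [[0, 0.1, 0.01, 0, 0, 0, 0], [0, 0, 0, 0, 0, 0, 0]]}}

```text
time_s: 9.05
ee_pos: [0.6107, 0.0332, 0.037]
eef_rot: [3.141, -0.008, -3.06]
force: [-29.0, -0.5, 19.2]
grip_width: 0.0936
grip_force: 14.7
```

>>> {"name": "apply_moves", "arguments": {"deltas": [[0, -0.5, -0.04, 0, 0, 0, 0], [0, -1.5, -0.12, 0, 0, 0, 0], [0, 0, 0, 4, 0, 0, 0], [0, 0, 0, 5, 0, 0, 0], [0, 0, 0, 5, 0, 0, 0], [0, 0, 0, 5, 0, 0, 0], [0, -0.9, 2.7, 0, 0, 0, -0.131], [0, -0.9, 2.7, 0, 0, 0, -0.131], [0, -0.9, 2.7, 0, 0, 0, -0.131], [0, -0.9, 2.7, 0, 0, 0, -0.131]]}}

```text
time_s: 10.05
ee_pos: [0.5573, 0.1407, 0.2272]
eef_rot: [3.141, 0.001, 2.695]
force: [0.8, -0.2, -0.3]
grip_width: 0.094
grip_force: 0.0
```

>>> {"name": "apply_moves", "arguments": {"deltas": [[0, -0.9, 2.7, 0, 0, 0, -0.131], [0, -0.9, 2.7, 0, 0, 0, -0.131], [0, -0.9, 2.7, 0, 0, 0, -0.131], [0, -0.9, 2.7, 0, 0, 0, -0.131], [0, -0.9, 2.7, 0, 0, 0, -0.131], [0, -1.0, 2.7, 0, 0, 0, -0.131], [0, -1.0, 2.7, 0, 0, 0, -0.131], [0, -1.0, 2.7, 0, 0, 0, -0.131], [0, 0, 0, 0, 0, 0, 0], [0, 0, 0, 0, 0, 0, 0]]}}

```text
time_s: 11.05
ee_pos: [0.4825, 0.3559, 0.2269]
eef_rot: [3.141, -0.0, 1.656]
force: [0.7, -0.4, -0.3]
grip_width: 0.0943
grip_force: 0.0
```

```bash
python3 - <<'E'
from h import *
snap('scene','s4.png'); snap('top','t4.png')
a=load('top')['img'][150:250,220:350]; b=load('scene')['img'][200:320,320:480]
A=cv2.resize(a,(390*2,300*2)[:2],interpolation=2)[:, :]; 
A=cv2.resize(a,None,fx=4,fy=4,interpolation=2)[:300]   # rows 150..225
cv2.imwrite('pics/m4.png',np.vstack([A[:, :520],cv2.resize(b,None,fx=3.25,fy=3.25,interpolation=2)[:300]]))
E
```

```text
(no output)
```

View pics/m4.png

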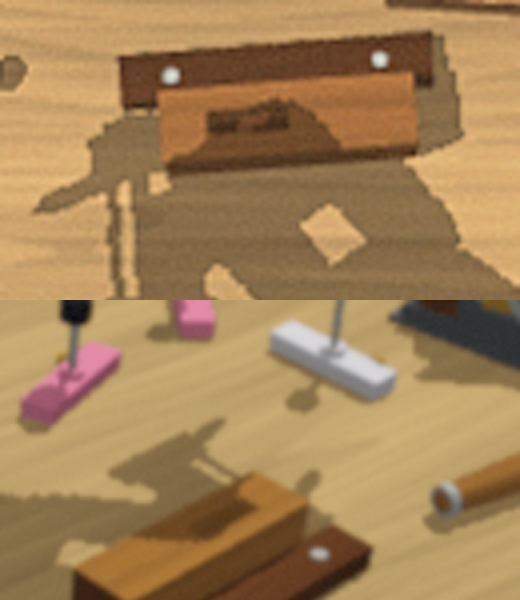

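m4: the leg is snug and parallel to the stop, with the mortise at about (248,119) in the top half and top-face corners at (159,92), (413,73), (418,150), (166,168).

```bash
python3 - <<'E'
from h import *
c=load('top'); s=load('scene')
f=lambda u,v,z:px2w(c,(u+.5)/4-.5+220,(v+.5)/4-.5+150,z)[:2]
p=np.array([f(u,v,.054) for u,v in[(159,92),(413,73),(418,150),(166,168)]]); print(p,p.mean(0))
print('mort',f(248,119,.054))
# knob: top ray & scene ray (whole knob centre, from first crops)
def ray(c,u,v):
    a=px2w(c,u,v,0.0); b=px2w(c,u,v,.1); return a,(b-a)/np.linalg.norm(b-a)
best=None
for z in np.arange(.085,.12,.003):
    A=px2w(c,(28.5)/4.4-.5+170,(414)/4.4-.5+140,z)[:2]; B=px2w(s,655.5/5-.5+295,60.5/5-.5+180,z-.0)[:2]
    print(z.round(3),A,B)
E
```

```text
[[ 0.6669  0.1335]
 [ 0.6812 -0.0549]
 [ 0.623  -0.0586]
 [ 0.6096  0.1275]] [0.645175 0.036875]
mort [0.6464 0.0672]
0.085 [0.4815 0.3674] [0.4667 0.376 ]
0.088 [0.4811 0.3664] [0.4705 0.3713]
0.091 [0.4808 0.3654] [0.4744 0.3666]
0.094 [0.4805 0.3644] [0.4783 0.3619]
0.097 [0.4802 0.3634] [0.4821 0.3572]
0.1 [0.4798 0.3624] [0.486  0.3526]
0.103 [0.4795 0.3615] [0.4899 0.3479]
0.106 [0.4792 0.3605] [0.4937 0.3432]
0.109 [0.4789 0.3595] [0.4976 0.3385]
0.112 [0.4785 0.3585] [0.5014 0.3338]
0.115 [0.4782 0.3575] [0.5053 0.3291]
0.118 [0.4779 0.3565] [0.5092 0.3244]
```

>>> {"name": "apply_moves", "arguments": {"deltas": [[0, -0.25, 0.5, -4, 0, 0, 0], [0, 0, 0, -4, 0, 0, 0], [0, 0, 0, -3, 0, 0, 0], [0, 0, 0, -1.7, 0, 0, 0], [0, 0, 0, 0, 0, 0, 0], [0, 0, 0, 0, 0, 0, 0]]}}

```text
time_s: 11.75
ee_pos: [0.4806, 0.3603, 0.1009]
eef_rot: [3.141, -0.0, 1.653]
force: [-0.4, -0.4, -0.1]
grip_width: 0.094
grip_force: 0.0
```

>>> {"name": "apply_moves", "arguments": {"deltas": [[140, 0, 0, 0, 0, 0, 0], [140, 0, 0, 0, 0, 0, 0], [140, 0, 0, 0, 0, 0, 0], [160, 0, 0, 0, 0, 0, 0], [175, 0, 0, 0, 0, 0, 0], [190, 0, 0, 0, 0, 0, 0], [210, 0, 0, 0, 0, 0, 0], [230, 0, 0, 0, 0, 0, 0], [255, 0, 0, 0, 0, 0, 0], [255, 0, 0, 0, 0, 0, 0]], "grip_force": 20}}

```text
time_s: 12.75
ee_pos: [0.4799, 0.3607, 0.1]
eef_rot: [-3.141, 0.0, 1.653]
force: [-0.1, -0.3, -0.2]
grip_width: 0.0276
grip_force: 20.0
```

>>> {"name": "apply_moves", "arguments": {"deltas": [[255, 0, 0, 0, 0, 0, 0], [255, 0, 0, 0, 0, 0, 0], [255, 0, 0, 0.3, 0, 0, 0], [255, 0, 0, 0.5, 0, 0, 0], [255, 0, 0, 0.5, 0, 0, 0], [255, 0, 0, 0.2, 0, 0, 0], [255, 0, 0, 0, 0, 0, 0], [255, 0, 0, 0, 0, 0, 0]]}}

```text
time_s: 13.55
ee_pos: [0.4799, 0.3607, 0.115]
eef_rot: [-3.142, 0.0, 1.653]
force: [0.4, 0.5, -1.5]
grip_width: 0.0273
grip_force: 20.0
```

>>> {"name": "apply_moves", "arguments": {"deltas": [[255, 0, 0, 0.5, 0, 0, 0], [255, 0, 0, 1, 0, 0, 0], [255, 0, 0, 1.5, 0, 0, 0], [255, 0, 0, 2, 0, 0, 0], [255, 0, 0, 2, 0, 0, 0], [255, 0, 0, 1.5, 0, 0, 0], [255, 0, 0, 1, 0, 0, 0], [255, 0, 0, 0.5, 0, 0, 0], [255, 0.31, -0.57, 0, 0, 0, 0], [255, 0.63, -1.13, 0, 0, 0, 0]]}}

```text
time_s: 14.55
ee_pos: [0.4892, 0.3434, 0.2144]
eef_rot: [-3.141, 0.0, 1.654]
force: [0.4, -0.8, -2.5]
grip_width: 0.0273
grip_force: 20.0
```

>>> {"name": "apply_moves", "arguments": {"deltas": [[255, 0.94, -1.7, 0, 0, 0, 0], [255, 1.26, -2.26, 0, 0, 0, 0], [255, 1.26, -2.26, 0, 0, 0, 0], [255, 1.26, -2.26, 0, 0, 0, 0], [255, 1.26, -2.26, 0, 0, 0, 0], [255, 1.26, -2.26, 0, 0, 0, 0], [255, 1.26, -2.26, 0, 0, 0, 0], [255, 1.26, -2.26, 0, 0, 0, 0], [255, 1.26, -2.26, 0, 0, 0, 0], [255, 1.26, -2.26, 0, 0, 0, 0]]}}

```text
time_s: 15.55
ee_pos: [0.6125, 0.1211, 0.2141]
eef_rot: [-3.14, 0.0, 1.652]
force: [-0.1, 0.1, -1.7]
grip_width: 0.0274
grip_force: 20.0
```

>>> {"name": "apply_moves", "arguments": {"deltas": [[255, 1.26, -2.26, 0, 0, 0, 0], [255, 0.94, -1.7, 0, 0, 0, 0], [255, 0.63, -1.13, 0, 0, 0, 0], [255, 0.31, -0.57, 0, 0, 0, 0], [255, 0, 0, 0, 0, 0, 0], [255, 0, 0, 0, 0, 0, 0], [255, 0, 0, 0, 0, 0, 0]]}}

```text
time_s: 16.25
ee_pos: [0.6433, 0.0675, 0.2152]
eef_rot: [3.141, -0.0, 1.654]
force: [0.2, -0.7, -1.8]
grip_width: 0.0274
grip_force: 20.0
```

```bash
python3 - <<'E'
from h import *
print(ctrl.get_obs()['force'])
snap('scene','s5.png',(300,120,460,270),3.9)
E
```

```text
[ 0.24869217 -0.72811611 -1.8221153 ]
```

View pics/s5.png

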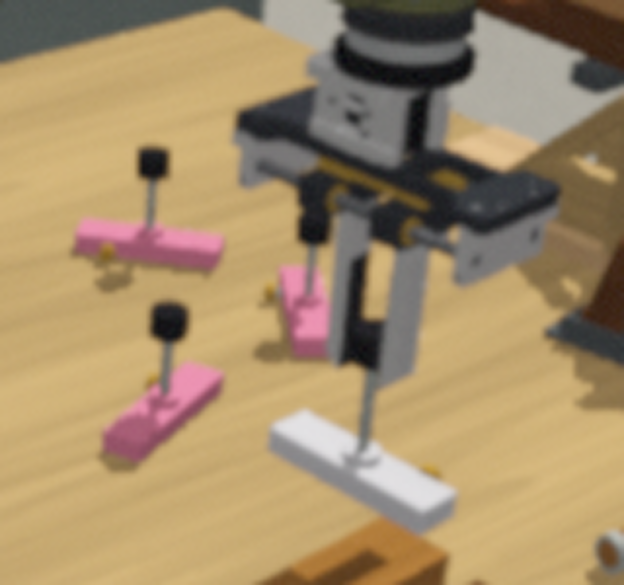

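s5: the gauge hangs level from the knob (365,340) above the leg and mortise. I'll lower it.

>>> {"name": "apply_moves", "arguments": {"deltas": [[255, 0, 0, -0.5, 0, 0, 0], [255, 0, 0, -1, 0, 0, 0], [255, 0, 0, -1, 0, 0, 0], [255, 0, 0, -0.8, 0, 0, 0], [255, 0, 0, -0.5, 0, 0, 0], [255, 0, 0, -0.4, 0, 0, 0], [255, 0, 0, -0.4, 0, 0, 0], [255, 0, 0, -0.4, 0, 0, 0], [255, 0, 0, -0.4, 0, 0, 0], [255, 0, 0, -0.4, 0, 0, 0]]}}

```text
time_s: 17.3
ee_pos: [0.6436, 0.0667, 0.1568]
eef_rot: [3.141, -0.0, 1.653]
force: [-0.2, -0.5, -2.5]
grip_width: 0.0275
grip_force: 20.0
```

>>> {"name": "apply_moves", "arguments": {"deltas": [[255, 0, 0, -0.3, 0, 0, 0], [255, 0, 0, -0.3, 0, 0, 0], [255, 0, 0, -0.3, 0, 0, 0], [255, 0, 0, -0.3, 0, 0, 0], [255, 0, 0, -0.3, 0, 0, 0], [255, 0, 0, -0.3, 0, 0, 0], [255, 0, 0, -0.3, 0, 0, 0]]}}

```text
time_s: 18.0
ee_pos: [0.6436, 0.0667, 0.1359]
eef_rot: [3.141, 0.0, 1.653]
force: [-1.9, -0.3, 3.1]
grip_width: 0.0279
grip_force: 20.0
```

>>> {"name": "apply_moves", "arguments": {"deltas": [[255, 0, 0, -0.3, 0, 0, 0], [255, 0, 0, -0.3, 0, 0, 0], [255, 0, 0, -0.3, 0, 0, 0], [255, 0, 0, -0.3, 0, 0, 0], [255, 0, 0, -0.3, 0, 0, 0], [255, 0, 0, -0.3, 0, 0, 0], [255, 0, 0, -0.3, 0, 0, 0], [255, 0, 0, -0.2, 0, 0, 0]]}}

```text
time_s: 18.8
ee_pos: [0.6435, 0.0667, 0.1127]
eef_rot: [-3.141, -0.0, 1.653]
force: [-1.4, -0.1, 2.4]
grip_width: 0.0277
grip_force: 20.0
```

>>> {"name": "apply_moves", "arguments": {"deltas": [[255, 0, 0, -0.1, 0, 0, 0], [255, 0, 0, -0.1, 0, 0, 0]]}}

```text
time_s: 19.0
ee_pos: [0.6436, 0.0667, 0.111]
eef_rot: [-3.141, -0.0, 1.653]
force: [-1.8, 0.0, 1.1]
grip_width: 0.0277
grip_force: 20.0
```

>>> {"name": "apply_moves", "arguments": {"deltas": [[255, 0, 0, -0.1, 0, 0, 0], [255, 0, 0, 0, 0, 0, 0]]}}

```text
time_s: 19.2
ee_pos: [0.6435, 0.0667, 0.1099]
eef_rot: [-3.141, 0.0, 1.653]
force: [-1.0, 1.2, 1.2]
grip_width: 0.0278
grip_force: 20.0
```

>>> {"name": "apply_moves", "arguments": {"deltas": [[255, 0, 0, -0.1, 0, 0, 0], [255, 0, 0, -0.1, 0, 0, 0]]}}

```text
time_s: 19.4
ee_pos: [0.6439, 0.0667, 0.1092]
eef_rot: [3.14, 0.0, 1.653]
force: [-6.6, 0.2, 17.0]
grip_width: 0.0276
grip_force: 20.0
```

>>> {"name": "apply_moves", "arguments": {"deltas": [[255, 0, 0, -0.1, 0, 0, 0], [255, 0, 0, 0, 0, 0, 0]]}}

```text
time_s: 19.6
ee_pos: [0.6442, 0.0668, 0.109]
eef_rot: [3.139, 0.0, 1.653]
force: [-5.1, -0.1, 15.3]
grip_width: 0.0275
grip_force: 20.0
```

>>> {"name": "apply_moves", "arguments": {"deltas": [[255, 0, 0, -0.1, 0, 0, 0], [255, 0, 0, 0, 0, 0, 0]]}}

```text
time_s: 19.8
ee_pos: [0.6446, 0.0668, 0.1088]
eef_rot: [3.138, 0.0, 1.653]
force: [-5.9, -0.5, 21.1]
grip_width: 0.0278
grip_force: 20.0
```

>>> {"name": "apply_moves", "arguments": {"deltas": [[255, 0, 0, 0.15, 0, 0, 0], [255, 0, 0, 0, 0, 0, 0], [150, 0, 0, 0, 0, 0, 0], [120, 0, 0, 0, 0, 0, 0], [100, 0, 0, 0, 0, 0, 0], [100, 0, 0, 0, 0, 0, 0], [60, 0, 0, 0, 0, 0, 0], [60, 0, 0, 0, 0, 0, 0]]}}

```text
time_s: 20.6
ee_pos: [0.6436, 0.0667, 0.1075]
eef_rot: [-3.141, 0.0, 1.653]
force: [-0.2, 0.4, -0.3]
grip_width: 0.0697
grip_force: 0.0
```

>>> {"name": "apply_moves", "arguments": {"deltas": [[60, 0, 0, 1, 0, 0, 0], [60, 0, 0, 2, 0, 0, 0], [60, 0, 0, 3, 0, 0, 0], [60, 0, 0, 4, 0, 0, 0], [60, 0, 4, 2, 0, 0, 0], [60, -1, 5, 0, 0, 0, 0], [60, -1, 5, 0, 0, 0, 0], [60, -1, 5, 0, 0, 0, 0], [60, -1, 4, 0, 0, 0, 0], [60, 0, 0, 0, 0, 0, 0]]}}

```text
time_s: 21.6
ee_pos: [0.6024, 0.2986, 0.2282]
eef_rot: [3.141, -0.001, 1.658]
force: [0.8, -0.8, 0.3]
grip_width: 0.0719
grip_force: 0.0
```

```bash
python3 - <<'E'
from h import *
c=snap('scene','s6.png'); t=snap('top','t6.png')
s=load('scene');a=s['img'][170:310,310:450]; b=load('top')['img'][140:240,230:330]
print(w2px(s,[.6435,.0667,.114]),w2px(s,[.6435,.0667,.072]),w2px(load('top'),[.6435,.0667,.114]))
cv2.imwrite('pics/m6.png',np.hstack([cv2.resize(a,(400,400),interpolation=2),cv2.resize(b,(400,400),interpolation=2)]))
E
```

```text
[391.1 244.5] [389.3 259.6] [280.1 175.5]
```

View pics/m6.png

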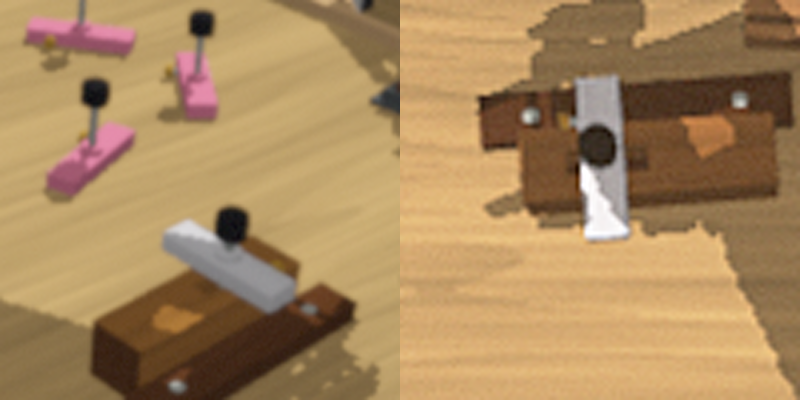

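m6: the gauge stands upright and flat across the leg over the mortise. The knob top is at (232,213), where a bottomed rod puts it, and the leg is still snug against the stop.

```bash
python3 -c "
from station import ctrl
print(ctrl.hand_in())"
```

```text
the job is handed in; nothing more can be done
None
```

I rolled the leg over twice so the mortise faces up and slid it snug against the stop. The depth gauge stands upright over the mortise with its rod pushed to the bottom and the robot clear, and the job is handed in; no verdict came back.

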